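# Unscrew the gearbox filler cap

### The job

Unscrew the square-headed filler cap from the neck on top of the gearbox, lift it straight clear, and set it down upright (square head up) on the floor of the shallow steel parts tray, beside the bearing that lies there. Do not push the bearing about, and let go of the cap.

Things in the scene. Friction and masses are not known exactly. Their poses are not given: they have to be found in the camera images.
- cap_boss (a point): Loose aluminium filler cap, 0.16 to 0.28 kg, 68.5 mm high: round hollow skirt 56 mm across, its flat roof 34.5 mm above its rim, and on the roof a square boss 32 x 32 mm, 34 mm high. Point at the boss's centre, 17 mm above the roof (beside the boss fingertips go no lower than the roof), 51.5 mm above the rim. z: the cap's axis, up; x, y square to the boss's flats.
- neck_seat (a point): Centre of the collar's top face, at the foot of the neck; the cap starts screwed fully home, its rim on this face. Free-running right-hand thread, 1.5 mm axial play: seen from above the cap unscrews anticlockwise and rises 6 mm a quarter turn (the hand must rise with it), leaves the thread after 280 degrees or more, and stays put if let go part-way. A straight pull does not free it.
- neck_top (a point): Centre of the top of the upright fixed steel neck, 43 mm across, 29 mm high above its collar (66 mm across, 8 mm high) on the flat top, 98 mm above the bench, of the fixed cast gearbox, about 275 x 205 mm. Hidden in the cap at first; cap_boss is then 22.5 mm above it. Lift the unscrewed cap until its rim is above this point.
- tray_in (a point): Centre of the inner floor of the fixed, shallow, open steel tray standing on the bench to one side of the gearbox, 230 mm (its x) by 190 mm (its y) outside, walls 4 mm thick, rim 26 mm above the bench; the floor is 4 mm above the bench. z is up. The half at its -x side (the robot's side) is empty.
- bearing_mid (a point): Loose steel ball bearing lying flat in the tray's half away from the robot: ring 52 mm across, 15 mm high, bore 25 mm. Point at its centre. To be left where it is.
Things that resemble listed ones, but are neither listed nor needed, are in the scene too. Of the things like the part that bears cap_boss, leave any that is black, blue or green; of the rest the larger one is meant.

How it is judged:
By the outcome, as a careful person would: the job done as asked, in the order asked, and still so for the second after the job is handed in, with the robot touching nothing.
It also fails if it takes over 72 s, if anything falls off the work surface, if the arm or the gripper's body presses on something with over 40 N, if the wrist force passes 120 N, or if a joint passes its speed limit or range.

### The arm

A 6-joint arm with a two-finger parallel gripper is mounted at the origin on the work surface. World frame = base frame: x ahead of the robot, y to its left, z up, the work surface at z = 0. Lengths are in mm, angles in rad, forces in N, time in s.
With the tool pointing down it reaches from about 250 to 775 mm from the base axis. Payload 4 kg.
Tool frame: the origin (TCP) lies between the finger pads; the fingertips stand 17 mm ahead of it and the grasp point (between the pads) lies 2 mm behind it; z points along the fingers, y is the direction in which the jaws open and shut (so a half turn about z gives the same grasp; the last joint's range is limited). The gripper opens to 94 mm and grips with 3 to 60 N. Pads are 16 mm wide; open, the fingers measure 119 mm over their backs; the gripper's body (75 mm by 177 mm) begins 78 mm behind the grasp point.
Start: joints at [1.155, 0.087, 1.371, -0, 1.684, -0.103], TCP at [169.258, 523.326, 222.506] pointing down, gripper open.
Joint ranges: [-3.1, 3.1], [-0.76, 2.03], [0.27, 2.55], [-1.08, 4.22], [0.17, 2.65], [-2.57, 2.57]. Speed limits (rad/s): [2.79, 2.79, 3.14, 3.14, 3.14, 3.14].

### API

Orientations are given as a rotation vector (axis times angle).
In Python, from bench import bot gives the robot as it stands.
- The arm moves only by the shell command python3 -m creep 'ROWS' [FORCE]. ROWS is JSON, one flat list of numbers, 5 for each row, row after row: the gripper command: -1 is shut, 1 is fully open, values between are in proportion, then the shift along the world's x, y, z scaled (see below), then the turn about the world's z scaled (see below). In form: [grip, x, y, z, spin, grip, x, y, z, spin, ...]. A call has 1 to 20 rows; each row shifts and turns the pose as measured when the row begins; what a row does not reach is not made up. The controller multiplies each number of a shift by 30 mm and each number of a turn by 0.1 rad. A row lasts 1/8 s, in which the tool goes at most 62.5 mm and 10.7 degrees, less where a joint would pass 70% of its speed; a pose out of reach is approached as far as the arm can. A call with a number of a shift or a turn outside -1 to 1 is refused whole. A call with a gripper value outside its range is refused whole. The fingers move at their own pace and stop on an object; FORCE is the grip in N (left out, the last holds). Time passes only in rows, so rows that do not move let the fingers close. It gives the time, the measured TCP pose, the force and the opening at its end, in the units of the state.
- bot.get_state(): the state, without advancing time (a new reading comes with each control period).
- bot.get_image(name): name is "side" or "top" or "wrist"; returns a dict with "color" (420x560x3 uint8, red, green, blue), "fov_y" (degrees; the focal length in pixels is half the picture's height over the tangent of half this angle, whatever the lens; pixels are square), "cx", "cy" (the principal point, pixels), "dist" ([k1, k2, p1, p2, k3] as OpenCV has them; the pictures are not rectified), "R" (3x3) and "t" (3): a world point X has camera coordinates R X + t. Camera axes: x right, y down, z forward; pixel columns grow to the right and rows downward; lengths in mm; the calibration is good to about 2 mm. A picture is of the moment at which its call begins. There is no depth.
- bot.job_done(): hands the job in, once; it reports no verdict.
Trained networks look in a picture, given as the dict that the camera call returned (one of the last four; its "shot" number tells which), for a name from the list of things; names that differ only in an ending like _2 or _b are one class to them, and where a whole thing is asked for, a point or a joint stands for the part that bears it (a point fixed in the world has none). Each returns a list of dicts, best first, with "p" (0 to 1); they miss things now and then, are a little off and sometimes report something else, mostly with a low value. They report only what shows in the picture. A call takes as long as a camera call. They do not tell look-alikes from the thing itself.
- bot.look_for(thing, picture): "box" ([left, top, right, bottom] in pixels, round what is visible of it).
- bot.regions_of(thing, picture): "region" (420x560 bool, what is visible of it) and "box" ([left, top, right, bottom] in pixels, round what is visible of it).
- bot.tip_of(thing, picture): "point" ([column, row] in pixels: a listed point, or the origin of a listed thing).
The state is a dict: "time_s": time; "q": joint angles; "joint_velocities": joint speeds; "joint_efforts": joint torques, N m; "tcp_pos": TCP position; "eef_rot": TCP orientation; "force": force on the tool from outside, world axes, zero at the start; "wrist_torque": the same for the moment, N m; "width": opening from 0.0 (shut) to 1.0 (fully open).
Only numpy, scipy, OpenCV 4.12 (cv2) and the standard library are available. Lean on these libraries where they do the work, as an engineer would, in place of code of your own. Each camera call takes 0.05 s, during which the arm holds its last target.

## Working session

There is one attempt and no reset: what is moved stays moved. The work goes in short steps, Python scripts to look and compute and a shell command to move; the robot and the scene stay as the last step left them, time stands still between calls to the robot, and variables do not carry over. Pictures are saved under pics/ and viewed, and the job is handed in when it is done.

```bash
ls; mkdir -p pics; cat > h.py <<'E'
import numpy as np, cv2
from bench import bot
def K(im):
    f=im["color"].shape[0]/2/np.tan(np.radians(im["fov_y"])/2)
    return np.array([[f,0,im["cx"]],[0,f,im["cy"]],[0,0,1]])
def ray(im,px):
    u=cv2.undistortPoints(np.array([[px]],float),K(im),np.array(im["dist"],float))[0,0]
    R=np.array(im["R"]);t=np.array(im["t"])
    d=R.T@np.array([u[0],u[1],1.]);c=-R.T@t
    return c,d/np.linalg.norm(d)
def atz(im,px,z):
    c,d=ray(im,px);return c+d*(z-c[2])/d[2]
def tri(obs):
    A=np.zeros((3,3));b=np.zeros(3)
    for im,px in obs:
        c,d=ray(im,px);P=np.eye(3)-np.outer(d,d);A+=P;b+=P@c
    X=np.linalg.solve(A,b)
    return X,[np.linalg.norm((np.eye(3)-np.outer(d,d))@(X-c)) for c,d in (ray(*o) for o in obs)]
def proj(im,X):
    return cv2.projectPoints(np.array([X],float).reshape(-1,3),cv2.Rodrigues(np.array(im["R"],float))[0],np.array(im["t"],float),K(im),np.array(im["dist"],float))[0].reshape(-1,2)
def save(im,n):
    cv2.imwrite("pics/"+n,im["color"][:,:,::-1])
E
python3 - <<'E'
from h import *
np.set_printoptions(precision=1,suppress=True)
for n in ["side","top","wrist"]:
    im=bot.get_image(n);save(im,n+"0.png")
    c=-np.array(im["R"]).T@im["t"];print(n,c,im["fov_y"])
    for th in ["cap_boss","neck_seat","neck_top","tray_in","bearing_mid"]:
        print(th,[(np.round(r["point"],1).tolist(),round(r["p"],2)) for r in bot.tip_of(th,im)][:4])
    print("boxes",[(np.round(r["box"]).tolist(),round(r["p"],2)) for r in bot.look_for("cap_boss",im)])
s=bot.get_state();print(s)
E
```

```text
pics
side [ 196.2 -692.8  588.7] 52.66523792448335
cap_boss [([277.6, 304.5], 0.96), ([207.1, 212.1], 0.94), ([332.6, 286.8], 0.92), ([268.6, 204.6], 0.83)]
neck_seat [([268.8, 223.5], 0.55)]
neck_top []
tray_in [([365.7, 396.1], 0.58)]
bearing_mid [([406.9, 375.9], 0.81)]
boxes [([270.0, 297.0, 287.0, 326.0], 0.95), ([195.0, 202.0, 219.0, 232.0], 0.83), ([320.0, 275.0, 350.0, 320.0], 0.57), ([255.0, 191.0, 282.0, 230.0], 0.56)]
top [ 217.8  -26.2 1444.7] 45.738547346799166
cap_boss [([221.7, 222.1], 0.68), ([281.6, 214.7], 0.59), ([342.8, 201.2], 0.58), ([339.7, 234.2], 0.5)]
neck_seat [([284.0, 220.3], 0.46)]
neck_top [([275.7, 214.1], 0.44)]
tray_in [([413.3, 212.7], 0.9)]
bearing_mid []
boxes [([271.0, 204.0, 296.0, 228.0], 0.75), ([336.0, 227.0, 348.0, 245.0], 0.67), ([218.0, 215.0, 228.0, 231.0], 0.59)]
wrist [ 96.5 547.2 383.9] 68.47338194967392
cap_boss []
neck_seat []
neck_top []
tray_in []
bearing_mid []
boxes [([126.0, 397.0, 137.0, 410.0], 0.49)]
{'time_s': 1.05, 'q': array([ 1.2,  0.1,  1.4, -0. ,  1.7, -0.1]), 'joint_velocities': array([-0., -0., -0., -0., -0., -0.]), 'joint_efforts': array([ -0. , -34. , -30.3,   0.1,   0. ,   0. ]), 'tcp_pos': array([169.3, 523.3, 222.5]), 'eef_rot': array([0.5, 3.1, 0. ]), 'force': array([-0.7,  0.7, -0.1]), 'wrist_torque': array([ 0., -0.,  0.]), 'width': 0.9980591572087686}
```

View pics/side0.png

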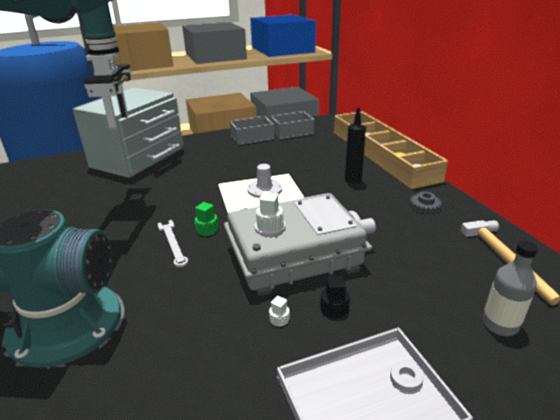

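View pics/top0.png

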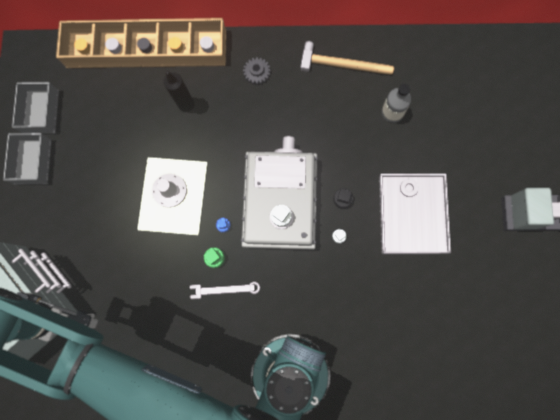

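View pics/wrist0.png

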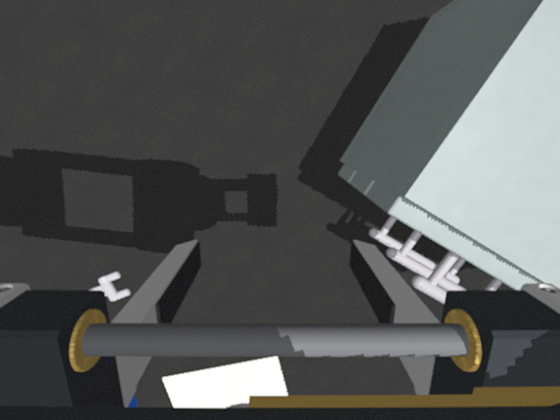

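The pictures show five cap-like things:
- The cap on the gearbox neck, aluminium and large: side (268,208), top (281,215).
- A small pale one on the bench: side (278,310), top (340,236).
- A black one: side (335,298), top (343,199).
- A green one: side (206,218), top (214,257).
- A blue one: top (222,225).

The larger uncoloured one is the one on the gearbox. The tray is at top (415,212), with the bearing at (409,188).

```bash
python3 - <<'E'
from h import *
np.set_printoptions(precision=1,suppress=True)
s=bot.get_image("side");t=bot.get_image("top")
def tip(n,im): return [r["point"] for r in bot.tip_of(n,im)][:5]
a=tip("cap_boss",s);b=tip("cap_boss",t);print(a,b)
A=min(a,key=lambda p:abs(p[0]-268)+abs(p[1]-206));B=min(b,key=lambda p:abs(p[0]-281)+abs(p[1]-215))
print(A,B,tri([(s,A),(t,B)]), atz(t,B,98+8+51.5), atz(s,A,157.5))
print("tray",atz(t,tip("tray_in",t)[0],4),tip("tray_in",s) and atz(s,tip("tray_in",s)[0],4))
print("bearing",[atz(s,p,11.5) for p in tip("bearing_mid",s)], atz(t,(409,187.5),11.5))
for p in [(381,174),(447,174),(450,253),(383,254)]: print("traycorner",atz(t,p,26))
cr=np.hstack([cv2.resize(t["color"][190:245,255:310],(400,400),interpolation=2),cv2.resize(s["color"][180:240,240:300],(400,400),interpolation=2)])
cv2.imwrite("pics/crop1.png",cr[:,:,::-1])
E
```

```text
[[335.2, 288.8], [207.5, 209.4], [269.7, 204.6], [277.3, 306.2]] [[222.9, 221.6], [343.4, 195.3], [283.8, 215.7], [342.9, 234.2], [213.7, 256.1]]
[269.7, 204.6] [283.8, 215.7] (array([426.3,  13.4, 157.2]), [np.float64(1.6161469081308282), np.float64(1.6161469081308637)]) [424.6  13.7 157.5] [427.8  12.9 157.5]
tray [ 455.9 -357.6    4. ] [ 449.4 -358.8    4. ]
bearing [array([ 528.8, -352.5,   11.5])] [ 529.9 -349.1   11.5]
traycorner [ 567.6 -266.2   26. ]
traycorner [ 566.3 -458.1   26. ]
traycorner [ 336.3 -453.1   26. ]
traycorner [ 334.3 -263.7   26. ]
```

View pics/crop1.png

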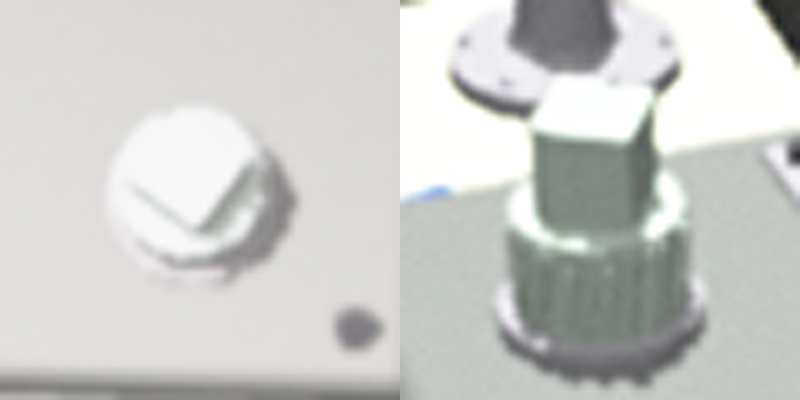

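The crop confirms a light, ribbed cap with a square boss seated on the gearbox neck. Its flats are turned roughly 40°. I'll move above it, high up, to measure the yaw with the wrist camera.

```bash
python3 -m creep '[1,0,0,1,0, 1,0,-0.3,1,0, 1,0.5,-1,0.3,0, 1,0.5,-1,0,0, 1,0.5,-1,0,0, 1,0.5,-1,0,0, 1,0.5,-1,0,0, 1,0.5,-1,0,0, 1,0.5,-1,0,0, 1,0.5,-1,0,0, 1,0.5,-1,0,0, 1,0.5,-1,0,0, 1,0.5,-1,0,0, 1,0.5,-1,0,0, 1,0.5,-1,0,0, 1,0.5,-1,0,0, 1,0.5,-1,0,0, 1,0.5,-1,0,0]' 30
python3 - <<'E'
from h import *
im=bot.get_image("wrist");save(im,"w1.png");s=bot.get_state();print(s["tcp_pos"],s["q"],s["eef_rot"],s["time_s"])
print(bot.tip_of("cap_boss",im))
E
```

```text
time_s: 3.7
tcp_pos: [413.7, 19.3, 295.1]
eef_rot: [0.48, 3.097, 0.005]
force: [1.2, 0.7, 0.5]
width: 1.001
[415.05602451  16.1580047  294.52927691] [-9.73263367e-02 -2.24096913e-01  1.52190701e+00 -5.78576159e-04
  1.83521281e+00 -1.35700603e+00] [ 4.85639491e-01  3.09513722e+00 -9.10454837e-05] 3.75
[{'point': [281.0, 218.9], 'p': 0.95}, {'point': [407.3, 69.2], 'p': 0.89}, {'point': [157.0, 199.4], 'p': 0.8}]
```

View pics/w1.png

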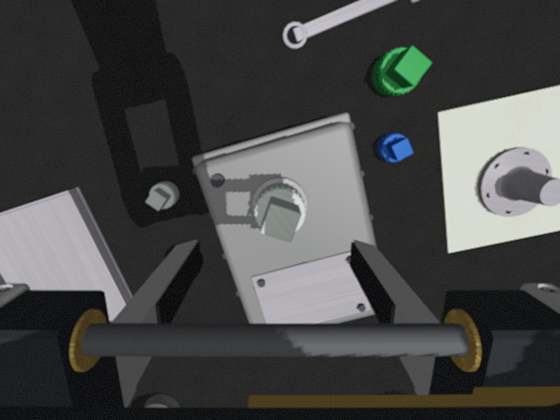

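The wrist view shows the boss at (281,219), a little turned from the jaws. I'll crop it to measure the top-face edges.

```bash
python3 - <<'E'
from h import *
im=bot.get_image("wrist")
c=im["color"][170:250,240:320]
g=cv2.createCLAHE(4,(2,2)).apply(cv2.cvtColor(c,cv2.COLOR_RGB2GRAY))
o=np.hstack([cv2.resize(c,(400,400),interpolation=2)[:,:,::-1],cv2.cvtColor(cv2.resize(g,(400,400),interpolation=2),cv2.COLOR_GRAY2BGR)])
cv2.imwrite("pics/w1c.png",o)
s=bot.get_state();print(cv2.Rodrigues(s["eef_rot"])[0].round(3),s["tcp_pos"],s["q"])
print(atz(im,(281,219),157.5))
E
```

```text
[[-0.952  0.305  0.007]
 [ 0.305  0.952  0.002]
 [-0.006  0.004 -1.   ]] [413.46211163  19.48858237 294.65503329] [-0.09234408 -0.22629974  1.52342114  0.00289635  1.83778296 -1.35213305]
[431.47978366  19.7731902  157.5       ]
```

View pics/w1c.png

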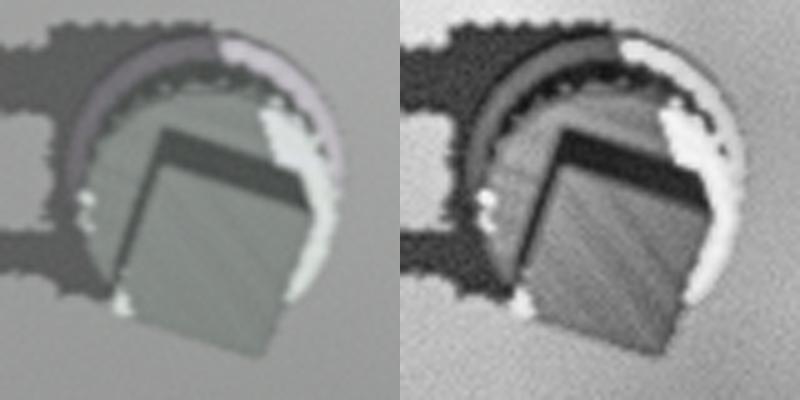

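```bash
python3 - <<'E'
from h import *
np.set_printoptions(precision=2,suppress=True)
im=bot.get_image("wrist")
P=[atz(im,(240+a/5-.4,170+b/5-.4),174.5)[:2] for a,b in [(165,165),(308,212),(265,355),(125,312)]]
print(np.array(P),np.mean(P,0))
for i in range(4):
    d=P[(i+1)%4]-P[i];print(np.linalg.norm(d),np.degrees(np.arctan2(d[1],d[0])))
s=bot.get_state();y=cv2.Rodrigues(s["eef_rot"])[0][:,1];print("jaw",np.degrees(np.arctan2(y[1],y[0])),s["tcp_pos"],s["time_s"],s["q"])
E
```

```text
[[407.87  19.85]
 [424.93  42.86]
 [450.2   26.68]
 [433.4    3.5 ]] [429.1   23.23]
28.641024417496435 53.445671865235596
30.0063667801492 -32.63021385685794
28.624411063329553 -125.92774103181456
30.31991768789064 147.3638520050843
jaw 72.31897169005819 [413.18  20.32 294.85] 3.9 [-0.09 -0.23  1.52  0.    1.84 -1.35]
```

```bash
python3 -m creep '[1,0,0,0,-1, 1,0,0,0,-1, 1,0,0,0,-1, 1,0,0,0,-1, 1,0,0,0,-1, 1,0,0,0,-1, 1,0,0,0,-1, 1,0,0,0,-1, 1,0,0,0,-1, 1,0,0,0,-1, 1,0,0,0,-1, 1,0,0,0,-1, 1,0,0,0,-1, 1,0,0,0,-1, 1,0,0,0,-1, 1,0,0,0,-1, 1,0,0,0,-1, 1,0,0,0,-1, 1,0,0,0,-0.7, 1,0,0,0,0]'
python3 - <<'E'
from h import *
np.set_printoptions(precision=2,suppress=True)
for i in range(4):
    im=bot.get_image("wrist")
    s=bot.get_state();y=cv2.Rodrigues(s["eef_rot"])[0][:,1];print("jaw",np.degrees(np.arctan2(y[1],y[0])),s["tcp_pos"],s["time_s"],s["q"],-np.array(im["R"]).T@im["t"])
    p=bot.tip_of("cap_boss",im);print([(r["point"],atz(im,r["point"],157.5)) for r in p[:3]])
save(im,"w2.png")
t=bot.get_image("top");save(t,"t2.png")
x,y=map(int,p[0]["point"]);x=min(max(x,40),520);y=min(max(y,40),380);print(x,y)
cv2.imwrite("pics/w2c.png",cv2.resize(im["color"][y-40:y+40,x-40:x+40],(560,560),interpolation=2)[:,:,::-1])
E
```

```text
time_s: 6.4
tcp_pos: [401.6, 46.9, 301.0]
eef_rot: [2.787, 1.422, 0.012]
force: [-0.7, -1.2, -0.8]
width: 1.001
jaw -35.92436717411956 [401.67  46.82 301.07] 6.45 [-0.02 -0.25  1.53 -0.01  1.85  0.61] [446.31 110.97 462.51]
[([144.3, 110.8], array([358.91, 191.11, 157.5 ])), ([334.9, 287.1], array([402.96, -70.06, 157.5 ])), ([407.0, 259.0], array([484.42, -88.23, 157.5 ]))]
jaw -35.98070448044141 [401.89  46.33 300.95] 6.55 [-0.02 -0.25  1.53 -0.01  1.85  0.61] [446.47 110.67 462.48]
[([144.1, 115.6], array([356.04, 187.66, 157.5 ])), ([335.0, 287.0], array([403.26, -70.36, 157.5 ])), ([304.8, 209.3], array([426.61,  22.81, 157.5 ]))]
jaw -36.042428642836114 [402.04  45.98 300.81] 6.65 [-0.02 -0.25  1.53 -0.01  1.85  0.61] [446.76 110.24 462.31]
[([217.4, 85.2], array([428.87, 167.62, 157.5 ])), ([144.2, 113.5], array([357.74, 188.59, 157.5 ])), ([406.1, 256.4], array([485.25, -85.76, 157.5 ]))]
jaw -36.076154257212906 [402.11  45.8  300.77] 6.75 [-0.02 -0.25  1.53 -0.01  1.85  0.61] [446.96 109.95 462.2 ]
[([306.0, 208.3], array([428.39,  22.29, 157.5 ])), ([144.1, 112.0], array([358.8, 189.4, 157.5])), ([334.5, 286.5], array([403.17, -70.08, 157.5 ]))]
306 208
```

View pics/w2.png

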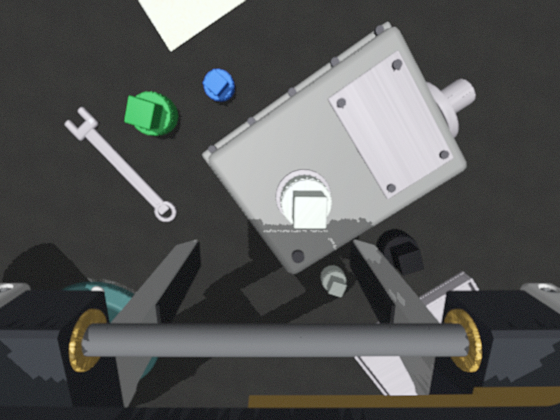

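View pics/w2c.png

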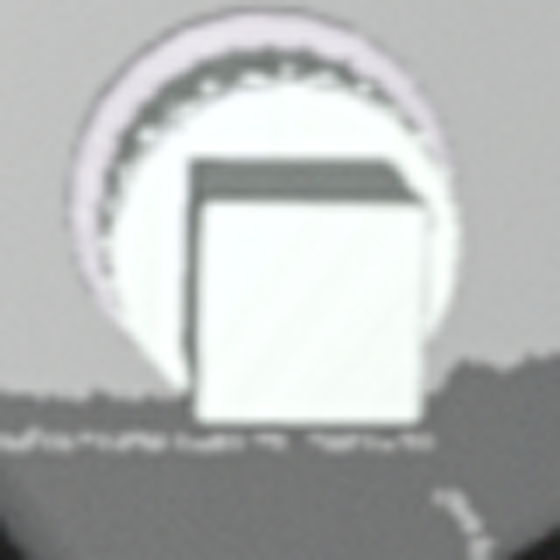

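```bash
python3 - <<'E'
from h import *
np.set_printoptions(precision=2,suppress=True)
im=bot.get_image("wrist")
P=[atz(im,(266+a/7-.43,168+b/7-.43),174.5)[:2] for a,b in [(204,200),(426,200),(422,425),(195,420)]]
print(np.array(P),np.mean(P,0))
for i in range(4):
    d=P[(i+1)%4]-P[i];print(np.linalg.norm(d),np.degrees(np.arctan2(d[1],d[0])))
# collar: outer circle center approx on z=106
print("collar",atz(im,(266+262/7,168+220/7),106))
s=bot.get_state();y=cv2.Rodrigues(s["eef_rot"])[0][:,1];print("jaw",np.degrees(np.arctan2(y[1],y[0])),s["tcp_pos"],s["time_s"])
for X in ([427,13.4,157.5],[429,22,157.5],[429,22,174.5],[429,22,106]): print(X,proj(im,X))
t=bot.get_image("top");si=bot.get_image("side")
for X in ([427,13.4,174.5],[429,22,174.5]): print(X,proj(t,X),proj(si,X))
# fingertip check: known tips in wrist cam / top
o=np.hstack([cv2.resize(t["color"][170:250,250:330],(400,400),interpolation=2),cv2.resize(si["color"][170:250,230:310],(400,400),interpolation=2)])
cv2.imwrite("pics/ts.png",o[:,:,::-1])
R=cv2.Rodrigues(s["eef_rot"])[0]
for z in (17,): print("tips top",proj(t,s["tcp_pos"]+R@[0,47,z]),proj(t,s["tcp_pos"]+R@[0,-47,z]),"side",proj(si,s["tcp_pos"]+R@[0,47,z]),proj(si,s["tcp_pos"]+R@[0,-47,z]))
save(si,"s2.png");save(t,"t2.png")
E
```

```text
[[427.6   43.3 ]
 [452.11  25.32]
 [433.72  -1.43]
 [408.38  18.16]] [430.45  21.34]
30.4096585270408 -36.26772332910737
32.463144365184455 -124.51855627318564
32.0286369948267 142.29290118638855
31.649517551560873 52.613485610860025
collar [429.    18.08 106.  ]
jaw -36.10245462202948 [402.17  45.67 300.7 ] 6.9
[427, 13.4, 157.5] [[309.63 215.66]]
[429, 22, 157.5] [[306.5  208.06]]
[429, 22, 174.5] [[308.5  212.58]]
[429, 22, 106] [[301.55 196.83]]
[427, 13.4, 174.5] [[283.72 213.76]] [[268.93 197.23]]
[429, 22, 174.5] [[280.4  213.01]] [[268.45 195.13]]
tips top [[280.4 200.7]] [[256.85 232.66]] side [[272.65 143.89]] [[226.14 140.59]]
```

View pics/ts.png

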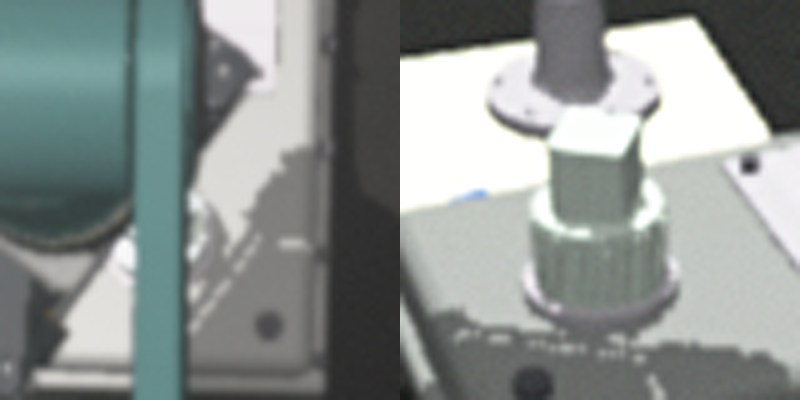

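View pics/s2.png

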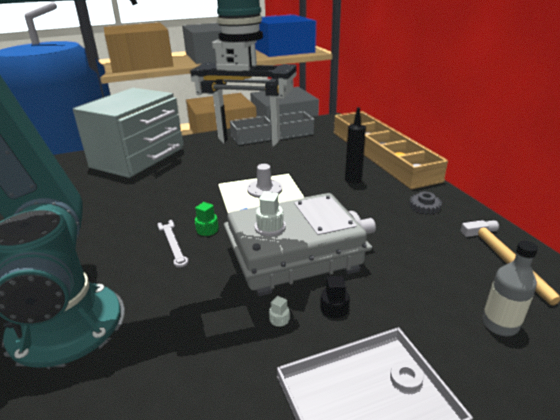

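```bash
python3 -m creep '[1,0.45,-0.43,-0.5,0, 1,0.45,-0.43,-0.5,0, 1,0,0,-0.5,0, 1,0,0,-0.5,0, 1,0,0,0,0, 1,0,0,0,0]'
cat > st.py <<'E'
from h import *
np.set_printoptions(precision=2,suppress=True)
s=bot.get_state();y=cv2.Rodrigues(s["eef_rot"])[0][:,1];print("jaw %.2f"%np.degrees(np.arctan2(y[1],y[0])),s["tcp_pos"],"t %.2f"%s["time_s"],"q6 %.2f"%s["q"][5],"F",s["force"],"T",s["wrist_torque"],"w %.3f"%s["width"],"tilt",cv2.Rodrigues(s["eef_rot"])[0][:,2])
E
python3 st.py; python3 - <<'E'
from h import *
im=bot.get_image("wrist");save(im,"w3.png");bot.get_image("wrist")
E
python3 st.py
```

```text
time_s: 7.75
tcp_pos: [430.2, 17.5, 234.1]
eef_rot: [2.792, 1.417, 0.005]
force: [0.1, 0.0, -0.3]
width: 0.999
jaw -36.17 [430.18  17.46 234.06] t 7.75 q6 0.54 F [ 0.13  0.01 -0.33] T [0.01 0.1  0.01] w 0.999 tilt [ 0.01 -0.01 -1.  ]
jaw -36.17 [430.32  17.46 234.36] t 7.85 q6 0.54 F [ 0.17  0.23 -0.49] T [-0.05  0.07 -0.03] w 1.001 tilt [ 0.01 -0.01 -1.  ]
```

View pics/w3.png

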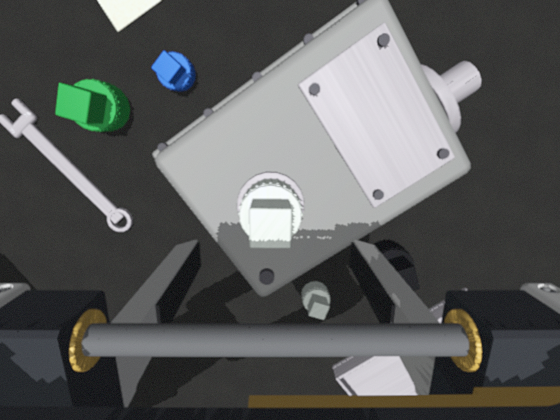

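The boss top is at about (270,228), between the fingers, with its flats square to the picture. I'll measure the residual offset.

```bash
python3 - <<'E'
from h import *
np.set_printoptions(precision=2,suppress=True)
im=bot.get_image("wrist");c=im["color"][180:260,230:310]
cv2.imwrite("pics/w3c.png",cv2.resize(c,(560,560),interpolation=2)[:,:,::-1])
p=bot.tip_of("cap_boss",im);print([(r["point"],atz(im,r["point"],157.5)) for r in p[:3]])
s=bot.get_state();x,y,z=s["tcp_pos"]
for h in (z-17,174.5,157.5,106): print(h,proj(im,[x,y,h]))
E
```

```text
[([267.2, 221.4], array([428.81,  22.56, 157.5 ])), ([315.7, 310.7], array([414.07, -69.29, 157.5 ])), ([171.1, 67.1], array([442.19, 155.07, 157.5 ]))]
217.64634643964644 [[273.12 255.3 ]]
174.5 [[272.76 232.12]]
157.5 [[272.65 225.1 ]]
106 [[272.39 208.5 ]]
```

View pics/w3c.png

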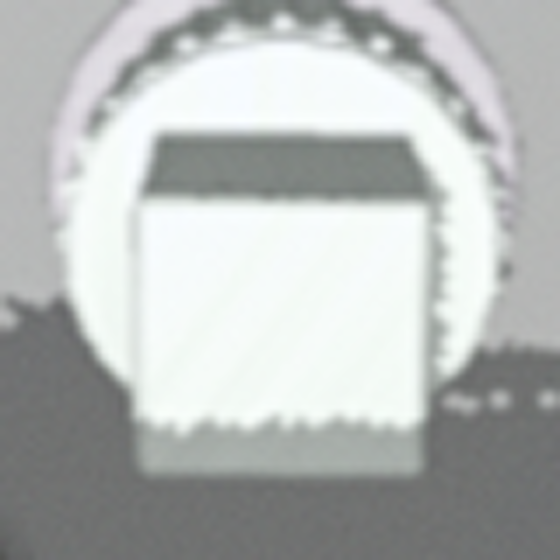

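```bash
python3 - <<'E'
from h import *
np.set_printoptions(precision=2,suppress=True)
im=bot.get_image("wrist")
P=[atz(im,(230+a/7-.43,180+b/7-.43),174.5)[:2] for a,b in [(140,200),(432,200),(424,475),(138,475)]]
print(np.mean(P,0))
for i in range(4):
    d=P[(i+1)%4]-P[i];print(np.linalg.norm(d),np.degrees(np.arctan2(d[1],d[0])))
E
python3 st.py
```

```text
[430.91  21.06]
30.99243587457404 -36.34361648363506
31.370338109504733 -126.94381241027328
31.470030697424484 143.55783110040807
31.324861629498425 52.18168888437238
jaw -36.17 [430.49  17.4  234.59] t 8.00 q6 0.54 F [ 0.07 -0.1  -0.05] T [-0.06  0.17 -0.01] w 0.999 tilt [ 0.01 -0.01 -1.  ]
```

```bash
python3 -m creep '[1,0,0.11,-0.4,-0.1, 1,0,0,-0.4,0, 1,0,0,-0.4,0, 1,0,0,-0.4,0, 1,0,0,-0.2,0, 1,0,0,0,0, 1,0,0,0,0]'
python3 st.py
```

```text
time_s: 8.88
tcp_pos: [429.9, 21.1, 176.2]
eef_rot: [2.8, 1.403, 0.005]
force: [0.8, -0.2, -0.0]
width: 1.0
jaw -36.77 [429.92  21.08 176.18] t 8.88 q6 0.56 F [ 0.81 -0.22 -0.05] T [-0.09  0.12  0.  ] w 1.000 tilt [ 0.01 -0.01 -1.  ]
```

```bash
python3 -m creep '[1,0.02,0,-0.3,0, 1,0,0,-0.18,0, 1,0,0,0,0, 1,0,0,0,0]'
python3 st.py; python3 - <<'E'
from h import *
im=bot.get_image("wrist");save(im,"w4.png");im=bot.get_image("side")
cv2.imwrite("pics/s4c.png",cv2.resize(im["color"][130:250,190:350],(800,600),interpolation=2)[:,:,::-1])
E
```

```text
time_s: 9.38
tcp_pos: [431.1, 21.0, 161.5]
eef_rot: [2.799, 1.402, 0.007]
force: [-0.9, -0.5, -0.0]
width: 0.999
jaw -36.78 [431.07  21.03 161.54] t 9.38 q6 0.56 F [-0.86 -0.51 -0.05] T [-0.13  0.13  0.04] w 0.999 tilt [ 0.01 -0.01 -1.  ]
```

View pics/w4.png

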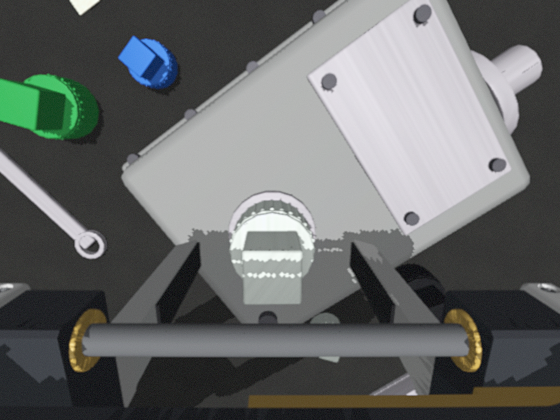

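View pics/s4c.png

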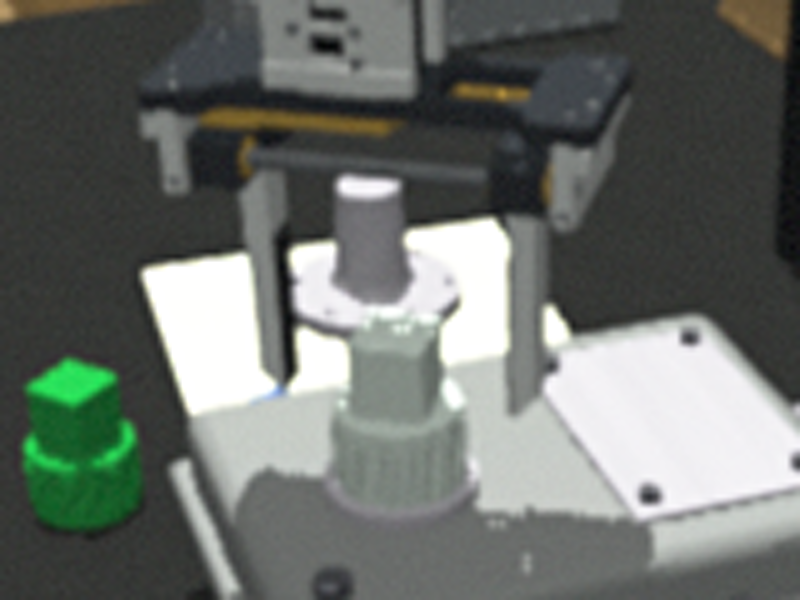

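The boss sits centred between the fingers, with the tips just above roof level. I'll close.

```bash
python3 -m creep '[-1,0,0,0,0, -1,0,0,0,0, -1,0,0,0,0, -1,0,0,0,0, -1,0,0,0,0, -1,0,0,0,0, -1,0,0,0,0, -1,0,0,0,0]' 40
python3 st.py
```

```text
time_s: 10.48
tcp_pos: [430.6, 21.6, 162.1]
eef_rot: [2.8, 1.403, 0.007]
force: [-0.6, -0.3, 0.6]
width: 0.339
jaw -36.76 [430.57  21.65 162.08] t 10.47 q6 0.56 F [-0.57 -0.3   0.57] T [-0.05  0.22 -0.02] w 0.339 tilt [ 0.01 -0.01 -1.  ]
```

The opening is 31.9 mm, which matches the boss. I'll try a short turn.

```bash
python3 -m creep '[-1,0,0,0.013,1, -1,0,0,0.013,1, -1,0,0,0.013,1, -1,0,0,0.013,1]'
python3 st.py
```

```text
time_s: 10.98
tcp_pos: [430.0, 22.2, 162.7]
eef_rot: [2.455, 1.949, 0.008]
force: [-1.5, -0.2, 2.5]
width: 0.335
jaw -13.11 [429.98  22.18 162.69] t 10.97 q6 0.15 F [-1.48 -0.15  2.45] T [ 0.15  0.42 -0.14] w 0.335 tilt [ 0.01 -0.   -1.  ]
```

```bash
python3 -m creep '[-1,0,0,0.035,1, -1,0,0,0.03,1, -1,0,0,0.015,1, -1,0,0,0.015,1, -1,0,0,0.015,1, -1,0,0,0.015,1, -1,0,0,0.015,1, -1,0,0,0.015,1]'
python3 st.py
```

```text
time_s: 11.98
tcp_pos: [429.1, 22.1, 165.9]
eef_rot: [1.468, 2.775, 0.008]
force: [-2.0, 0.5, 0.3]
width: 0.339
jaw 34.23 [429.06  22.08 165.88] t 11.97 q6 -0.68 F [-1.98  0.49  0.29] T [ 0.04  0.33 -0.09] w 0.339 tilt [ 0.  0. -1.]
```

```bash
python3 -m creep '[-1,0.01,0,0.03,1, -1,0.01,0,0.015,1, -1,0.005,0,0.015,1, -1,0.005,0,0.015,1, -1,0.005,0,0.015,1, -1,0.005,0,0.015,1, -1,0.005,0,0.015,1, -1,0.005,0,0.015,1, -1,0.005,0,0.015,1, -1,0.005,0,0.015,1]'
python3 st.py
```

```text
time_s: 13.22
tcp_pos: [428.6, 21.3, 169.8]
eef_rot: [0.092, -3.135, -0.001]
force: [-1.5, 0.7, 1.2]
width: 0.337
jaw 93.35 [428.59  21.27 169.76] t 13.22 q6 -1.71 F [-1.51  0.7   1.16] T [ 0.08  0.33 -0.09] w 0.337 tilt [-0.01  0.   -1.  ]
```

```bash
python3 -m creep '[-1,0.01,0,0.03,1, -1,0.01,0,0.015,1, -1,0.01,0,0.015,1, -1,0.005,0,0.015,1, -1,0.005,0,0.015,1, -1,0.005,0,0.015,1, -1,0.005,0,0.015,1, -1,0.005,0,0.015,0.8, -1,0,0,0,0,-1,0,0,0,0]'
python3 st.py
```

```text
time_s: 14.48
tcp_pos: [428.9, 20.5, 172.9]
eef_rot: [1.308, -2.847, 0.005]
force: [-1.9, 0.4, 0.8]
width: 0.34
jaw 139.34 [428.9   20.52 172.9 ] t 14.47 q6 -2.51 F [-1.89  0.36  0.77] T [ 0.19  0.23 -0.03] w 0.340 tilt [-0.01 -0.01 -1.  ]
```

Turned 176°, and q6 is near its limit. I'll release, swing back 180° and regrasp.

```bash
python3 -m creep '[1,0,0,0,0, 1,0,0,0,0, 1,0,0,0,0, 1,0,0,0,0, 1,0,0,0,0, 1,0,0,0,0]'; python3 st.py;  python3 -m creep '[1,0,0,0,-1, 1,0,0,0,-1, 1,0,0,0,-1, 1,0,0,0,-1, 1,0,0,0,-1, 1,0,0,0,-1]';python3 st.py
```

```text
time_s: 15.22
tcp_pos: [429.7, 20.0, 172.9]
eef_rot: [1.306, -2.849, 0.008]
force: [-0.9, -0.1, 0.2]
width: 0.941
jaw 139.24 [429.74  20.04 172.9 ] t 15.22 q6 -2.51 F [-0.88 -0.11  0.23] T [0.11 0.03 0.04] w 0.941 tilt [-0.   -0.01 -1.  ]
time_s: 15.98
tcp_pos: [429.8, 20.0, 172.9]
eef_rot: [0.374, -3.111, 0.004]
force: [-0.2, -0.3, -0.2]
width: 0.999
jaw 103.73 [429.79  20.05 172.93] t 15.97 q6 -1.89 F [-0.21 -0.27 -0.2 ] T [ 0.04  0.04 -0.03] w 0.999 tilt [-0.01 -0.   -1.  ]
```

```bash
python3 -m creep '[1,0,0,0,-1, 1,0,0,0,-1, 1,0,0,0,-1, 1,0,0,0,-1, 1,0,0,0,-1, 1,0,0,0,-1, 1,0,0,0,-1, 1,0,0,0,-1, 1,0,0,0,-1, 1,0,0,0,-1]';python3 st.py
```

```text
time_s: 17.23
tcp_pos: [429.9, 20.0, 172.9]
eef_rot: [-1.212, -2.889, -0.003]
force: [-0.5, -0.5, 0.6]
width: 1.001
jaw 44.47 [429.9   19.96 172.93] t 17.23 q6 -0.86 F [-0.49 -0.51  0.6 ] T [-0.05  0.02 -0.05] w 1.001 tilt [-0.01  0.   -1.  ]
```

```bash
python3 -m creep '[1,0,0,0,-1, 1,0,0,0,-1, 1,0,0,0,-1, 1,0,0,0,-1, 1,0,0,0,-1, 1,0,0,0,-1, 1,0,0,0,-1, 1,0,0,0,-1, 1,0,0,0,-1, 1,0,0,0,-1, 1,0,0,0,-1, 1,0,0,0,-1, 1,0,0,0,-1, 1,0,0,0,-1, 1,0,0,0,-0.5,1,0,0,0,0]';python3 st.py
python3 - <<'E'
from h import *
im=bot.get_image("wrist");save(im,"w5.png")
cv2.imwrite("pics/w5c.png",cv2.resize(im["color"][180:330,200:350],(600,600),interpolation=2)[:,:,::-1])
E
```

```text
time_s: 19.23
tcp_pos: [430.0, 19.8, 172.9]
eef_rot: [-2.86, -1.29, -0.01]
force: [-0.1, 0.8, -0.8]
width: 0.999
jaw -41.45 [429.95  19.77 172.94] t 19.23 q6 0.63 F [-0.09  0.81 -0.8 ] T [-0.11  0.13 -0.03] w 0.999 tilt [ 0.    0.01 -1.  ]
```

View pics/w5c.png

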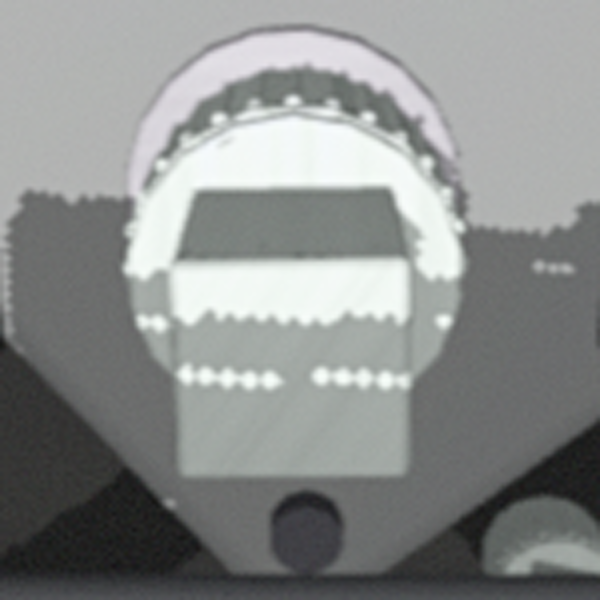

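The flats are aligned with the jaws again, and the cap has visibly risen off the collar. I'll regrasp and carry on.

```bash
python3 -m creep '[-1,0,0,0,0, -1,0,0,0,0, -1,0,0,0,0, -1,0,0,0,0, -1,0,0,0,0, -1,0,0,0,0, -1,0,0,0,0, -1,0,0,0,0]' 40
python3 st.py
python3 -m creep '[-1,0,0,0.02,1, -1,0,0,0.02,1, -1,0,0,0.015,1, -1,0,0,0.015,1, -1,0,0,0.015,1, -1,0,0,0.015,1, -1,0,0,0.015,1, -1,0,0,0.015,1]'; python3 st.py
```

```text
time_s: 20.27
tcp_pos: [429.5, 19.9, 173.0]
eef_rot: [-2.858, -1.292, -0.009]
force: [0.4, -0.1, 0.6]
width: 0.331
jaw -41.36 [429.51  19.85 173.02] t 20.27 q6 0.63 F [ 0.4  -0.08  0.55] T [-0.06  0.22 -0.06] w 0.331 tilt [ 0.    0.01 -1.  ]
time_s: 21.28
tcp_pos: [430.2, 20.0, 176.2]
eef_rot: [-2.099, -2.329, -0.008]
force: [0.7, 0.0, 0.9]
width: 0.338
jaw 5.96 [430.16  20.01 176.17] t 21.27 q6 -0.20 F [0.67 0.01 0.91] T [ 0.02  0.12 -0.05] w 0.338 tilt [-0.    0.01 -1.  ]
```

```bash
python3 -m creep '[-1,0,0,0.015,1, -1,0,0,0.015,1, -1,0,0,0.015,1, -1,0,0,0.015,1, -1,0,0,0.015,1, -1,0,0,0.015,1, -1,0,0,0.015,1, -1,0,0,0.015,1, -1,0,0,0.015,1, -1,0,0,0.015,1, -1,0,0,0.015,1, -1,0,0,0.015,1]'; python3 st.py
```

```text
time_s: 22.78
tcp_pos: [430.4, 21.3, 180.9]
eef_rot: [-0.354, -3.111, -0.005]
force: [-0.4, 0.4, 0.3]
width: 0.335
jaw 77.03 [430.41  21.3  180.93] t 22.77 q6 -1.43 F [-0.36  0.41  0.31] T [ 0.02  0.13 -0.01] w 0.335 tilt [-0.01  0.   -1.  ]
```

```bash
python3 -m creep '[-1,0,0,0.015,1, -1,0,0,0.015,1, -1,0,0,0.015,1, -1,0,0,0.015,1, -1,0,0,0.06,0, -1,0,0,0.06,0]'; python3 st.py; python3 -m creep '[-1,0,0,0.1,0, -1,0,0,0.1,0, -1,0,0,0,0]'; python3 st.py
```

```text
time_s: 23.52
tcp_pos: [429.9, 21.7, 185.3]
eef_rot: [0.289, -3.115, -0.003]
force: [-0.8, 1.3, -1.7]
width: 0.337
jaw 100.58 [429.9   21.68 185.31] t 23.52 q6 -1.84 F [-0.76  1.29 -1.68] T [-0.01  0.04  0.03] w 0.337 tilt [-0.01  0.   -1.  ]
time_s: 23.9
tcp_pos: [430.0, 21.6, 191.6]
eef_rot: [0.286, -3.116, -0.003]
force: [-0.2, 0.0, -1.4]
width: 0.34
jaw 100.49 [429.97  21.59 191.57] t 23.90 q6 -1.84 F [-0.22  0.03 -1.43] T [-0.05  0.05 -0.03] w 0.340 tilt [-0.01  0.   -1.  ]
```

The cap came off the thread freely; the force is only its weight. I'll lift straight up to clear the neck.

```bash
python3 -m creep '[-1,0,0,0.4,0, -1,0,0,0.6,0, -1,0,0,0.6,0, -1,0,0,0.6,0, -1,0,0,0,0]'; python3 st.py; python3 - <<'E'
from h import *
im=bot.get_image("side")
cv2.imwrite("pics/s6c.png",cv2.resize(im["color"][90:240,190:390],(800,600),interpolation=2)[:,:,::-1])
E
```

```text
time_s: 24.52
tcp_pos: [430.7, 21.5, 264.7]
eef_rot: [0.286, -3.121, -0.002]
force: [0.5, -0.5, -1.4]
width: 0.339
jaw 100.47 [430.68  21.54 264.66] t 24.52 q6 -1.84 F [ 0.48 -0.53 -1.42] T [0.05 0.   0.  ] w 0.339 tilt [-0.01  0.   -1.  ]
```

View pics/s6c.png

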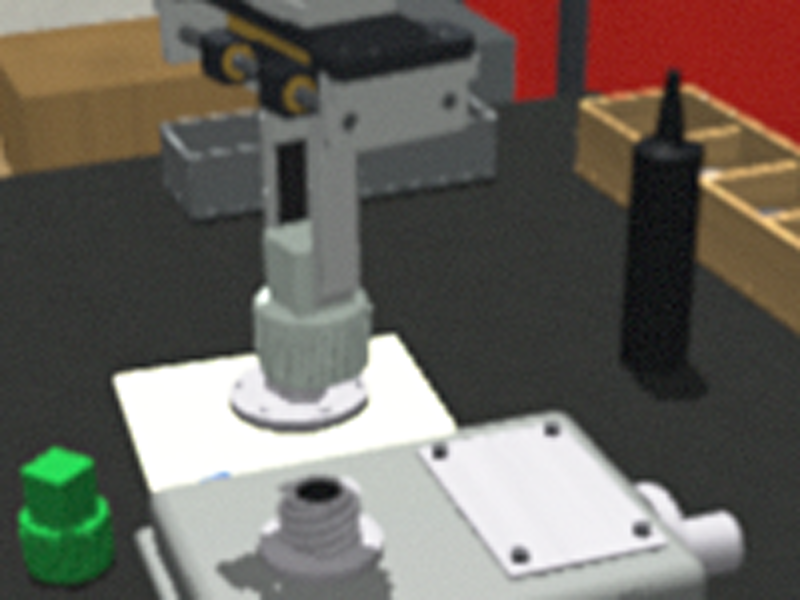

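The cap is in the gripper, upright and clear of the bare threaded neck. I'll carry it to the tray.

```bash
python3 -m creep '[-1,0,-0.4,0,-0.5, -1,-0.08,-0.8,0,-0.9, -1,-0.08,-0.9,0,-0.9, -1,-0.08,-0.9,0,-0.9, -1,-0.08,-0.9,0,-0.9, -1,-0.08,-0.9,0,-0.9, -1,-0.08,-0.9,0,-0.9, -1,-0.08,-0.9,0,-0.9, -1,-0.08,-0.9,0,-0.9, -1,-0.08,-0.9,0,-0.9, -1,-0.08,-0.9,0,-0.9, -1,0,-0.6,0,-0.5, -1,0,-0.3,0,0, -1,0,0,0,0, -1,0,0,0,0]'; python3 st.py
```

```text
time_s: 26.45
tcp_pos: [396.9, -299.3, 251.1]
eef_rot: [-1.318, -2.819, -0.021]
force: [-0.5, -0.2, -2.5]
width: 0.334
jaw 39.89 [ 396.88 -299.29  251.14] t 26.45 q6 -1.46 F [-0.5  -0.17 -2.47] T [-0.08  0.01 -0.01] w 0.334 tilt [-0.02  0.03 -1.  ]
```

```bash
python3 -m creep '[-1,0,-0.6,-0.4,0, -1,0,-0.8,-0.6,0, -1,0,-0.4,-0.6,0, -1,0,0,-0.6,0, -1,0,0,-0.3,0, -1,0,0,0,0,-1,0,0,0,0]'; python3 st.py
python3 - <<'E'
from h import *
np.set_printoptions(precision=1,suppress=True)
im=bot.get_image("side");save(im,"s7.png");
t=bot.get_image("top");save(t,"t7.png");w=bot.get_image("wrist");save(w,"w7.png")
for n in ("tray_in","bearing_mid"):
  for m in (im,t,w): print(n,[(np.round(r["point"]),round(r["p"],2),atz(m,r["point"],4 if n[0]=="t" else 11.5)) for r in bot.tip_of(n,m)[:2]])
E
```

```text
time_s: 27.32
tcp_pos: [395.9, -357.0, 167.8]
eef_rot: [-1.315, -2.815, -0.024]
force: [-0.7, 1.0, -1.9]
width: 0.336
jaw 39.94 [ 395.88 -357.02  167.84] t 27.32 q6 -1.54 F [-0.71  0.96 -1.92] T [-0.05  0.03  0.01] w 0.336 tilt [-0.02  0.03 -1.  ]
tray_in [(array([366., 399.]), 0.88, array([ 449.2, -358. ,    4. ]))]
tray_in [(array([413., 213.]), 0.75, array([ 455.3, -358.7,    4. ])), (array([280., 212.]), 0.45, array([459.8,  28.5,   4. ]))]
tray_in [(array([312., 239.]), 0.77, array([ 453.8, -360.9,    4. ]))]
bearing_mid [(array([408., 376.]), 0.9, array([ 528.3, -352.3,   11.5]))]
bearing_mid [(array([408., 192.]), 0.57, array([ 515. , -346.4,   11.5]))]
bearing_mid [(array([370., 273.]), 0.85, array([ 529.4, -347.4,   11.5]))]
```

View pics/s7.png

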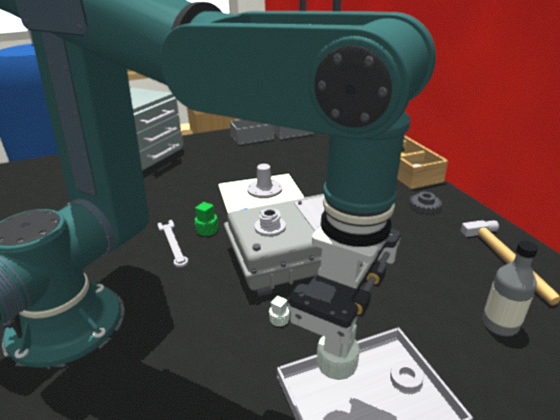

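View pics/w7.png

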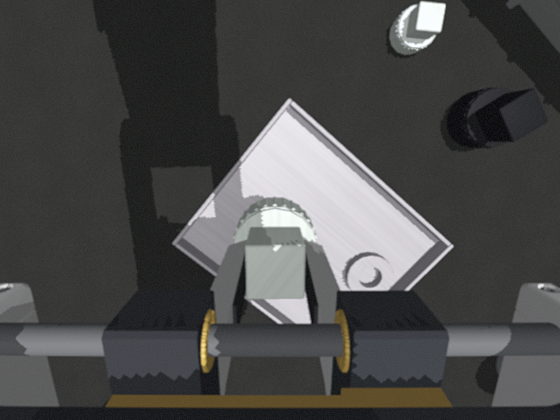

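The cap hangs over the empty half of the tray; the bearing is well off to the right, at side (407,376). I'll lower it.

```bash
python3 -m creep '[-1,0,0,-0.5,0, -1,0,0,-0.6,0, -1,0,0,-0.6,0, -1,0,0,-0.6,0, -1,0,0,-0.4,0, -1,0,0,0,0, -1,0,0,0,0]'; python3 st.py
```

```text
time_s: 28.65
tcp_pos: [394.1, -354.8, 78.0]
eef_rot: [-1.312, -2.81, -0.028]
force: [1.1, 0.2, -1.6]
width: 0.338
jaw 39.94 [ 394.1  -354.83   77.97] t 28.65 q6 -1.54 F [ 1.13  0.2  -1.62] T [-0.02  0.04  0.04] w 0.338 tilt [-0.03  0.03 -1.  ]
```

```bash
python3 -m creep '[-1,0,0,-0.2,0, -1,0,0,-0.15,0, -1,0,0,-0.07,0, -1,0,0,0,0]'; python3 st.py;python3 -m creep '[-1,0,0,-0.05,0, -1,0,0,-0.05,0]'; python3 st.py
```

```text
time_s: 29.15
tcp_pos: [394.9, -355.8, 66.3]
eef_rot: [-1.314, -2.813, -0.025]
force: [-0.4, -0.5, -2.1]
width: 0.341
jaw 39.95 [ 394.94 -355.76   66.28] t 29.15 q6 -1.54 F [-0.35 -0.5  -2.05] T [-0.04 -0.01 -0.01] w 0.341 tilt [-0.03  0.03 -1.  ]
time_s: 29.4
tcp_pos: [395.1, -356.0, 63.5]
eef_rot: [-1.314, -2.814, -0.025]
force: [0.0, 0.1, -1.9]
width: 0.336
jaw 39.95 [ 395.15 -355.98   63.55] t 29.40 q6 -1.54 F [ 0.01  0.14 -1.89] T [-0.03  0.02  0.02] w 0.336 tilt [-0.03  0.03 -1.  ]
```

```bash
python3 -m creep '[-1,0,0,-0.05,0, -1,0,0,0,0]'; python3 st.py;python3 -m creep '[-1,0,0,-0.05,0, -1,0,0,0,0]'; python3 st.py
```

```text
time_s: 29.65
tcp_pos: [395.1, -355.9, 61.8]
eef_rot: [-1.314, -2.814, -0.025]
force: [0.4, -0.2, -1.7]
width: 0.339
jaw 39.94 [ 395.1  -355.94   61.85] t 29.65 q6 -1.54 F [ 0.38 -0.25 -1.72] T [-0.04  0.02 -0.03] w 0.339 tilt [-0.03  0.03 -1.  ]
time_s: 29.9
tcp_pos: [395.3, -356.2, 60.8]
eef_rot: [-1.314, -2.815, -0.025]
force: [0.2, 0.3, -1.4]
width: 0.34
jaw 39.95 [ 395.31 -356.18   60.82] t 29.90 q6 -1.54 F [ 0.22  0.34 -1.43] T [-0.07  0.04  0.02] w 0.340 tilt [-0.03  0.03 -1.  ]
```

```bash
python3 -m creep '[-1,0,0,-0.05,0, -1,0,0,0,0]'; python3 st.py;python3 -m creep '[-1,0,0,-0.03,0, -1,0,0,0,0]'; python3 st.py
```

```text
time_s: 30.15
tcp_pos: [395.5, -356.3, 60.9]
eef_rot: [-1.314, -2.815, -0.024]
force: [-0.9, -0.6, -2.2]
width: 0.338
jaw 39.95 [ 395.47 -356.33   60.88] t 30.15 q6 -1.54 F [-0.89 -0.56 -2.17] T [-0.03 -0.01  0.01] w 0.338 tilt [-0.02  0.03 -1.  ]
time_s: 30.4
tcp_pos: [395.5, -356.4, 60.7]
eef_rot: [-1.314, -2.816, -0.024]
force: [-0.7, -0.1, 0.5]
width: 0.339
jaw 39.95 [ 395.54 -356.4    60.74] t 30.40 q6 -1.54 F [-0.69 -0.1   0.54] T [0.04 0.1  0.03] w 0.339 tilt [-0.02  0.03 -1.  ]
```

```bash
python3 -m creep '[-1,0,0,-0.08,0, -1,0,0,0,0]'; python3 st.py; python3 - <<'E'
from h import *
im=bot.get_image("side")
cv2.imwrite("pics/s8c.png",cv2.resize(im["color"][270:420,260:460],(800,600),interpolation=2)[:,:,::-1])
E
```

```text
time_s: 30.65
tcp_pos: [395.7, -356.6, 60.8]
eef_rot: [-1.315, -2.817, -0.023]
force: [0.5, -0.1, -1.9]
width: 0.339
jaw 39.96 [ 395.66 -356.57   60.79] t 30.65 q6 -1.54 F [ 0.47 -0.05 -1.93] T [-0.06  0.02  0.05] w 0.339 tilt [-0.02  0.03 -1.  ]
```

View pics/s8c.png

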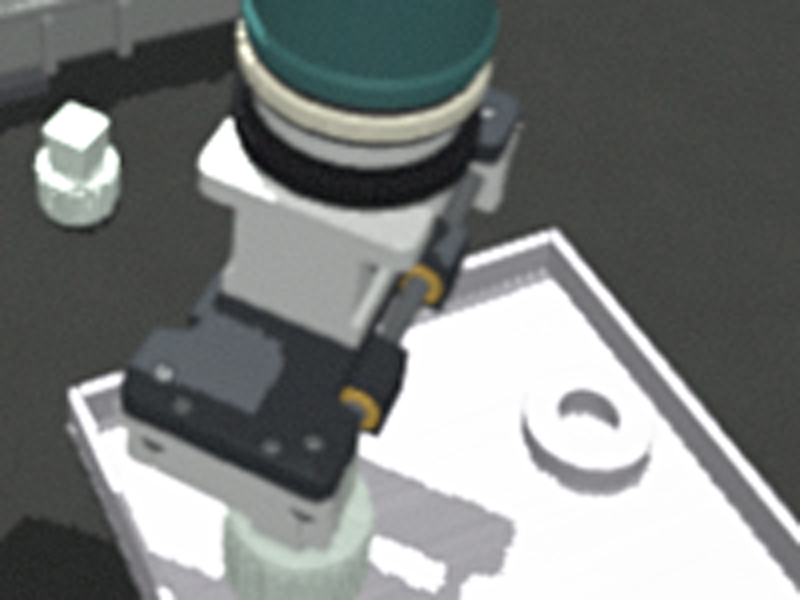

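```bash
python3 -m creep '[-1,0,0,-0.1,0, -1,0,0,-0.1,0]'; python3 st.py
```

```text
time_s: 30.95
tcp_pos: [395.8, -356.7, 60.6]
eef_rot: [-1.314, -2.817, -0.022]
force: [-5.3, 5.7, 15.7]
width: 0.333
jaw 39.97 [ 395.79 -356.72   60.59] t 30.95 q6 -1.54 F [-5.35  5.69 15.71] T [ 1.07  1.   -0.01] w 0.333 tilt [-0.02  0.03 -1.  ]
```

The force rose to 16 N, so the cap is on the floor. I'll relax, open gently and retreat straight up.

```bash
python3 -m creep '[-1,0,0,0,0, -0.2,0,0,0,0, 0,0,0,0,0, 0.3,0,0,0,0, 0.5,0,0,0,0, 0.5,0,0,0,0, 0.5,0,0,0,0]' 10; python3 st.py
```

```text
time_s: 31.82
tcp_pos: [395.8, -356.8, 58.7]
eef_rot: [-1.314, -2.817, -0.023]
force: [0.7, -0.8, 0.6]
width: 0.743
jaw 39.97 [ 395.81 -356.78   58.66] t 31.82 q6 -1.54 F [ 0.68 -0.78  0.55] T [-0.06  0.    0.04] w 0.743 tilt [-0.02  0.03 -1.  ]
```

```bash
python3 -m creep '[0.5,0,0,0.1,0, 0.5,0,0,0.3,0, 0.5,0,0,0.5,0, 0.5,0,0,0.8,0, 0.5,0,0,0.8,0, 0.5,0,0,0.8,0, 0.5,0,0,0.8,0, 0.5,0,0,0,0]'; python3 st.py; python3 - <<'E'
from h import *
im=bot.get_image("side");save(im,"s9.png");w=bot.get_image("wrist");save(w,"w9.png")
E
```

```text
time_s: 32.83
tcp_pos: [396.5, -357.5, 193.1]
eef_rot: [-1.317, -2.823, -0.018]
force: [1.6, 0.1, -0.0]
width: 0.747
jaw 39.97 [ 396.51 -357.55  193.13] t 32.83 q6 -1.54 F [ 1.59  0.14 -0.05] T [-0.03 -0.03 -0.  ] w 0.747 tilt [-0.02  0.02 -1.  ]
```

View pics/s9.png

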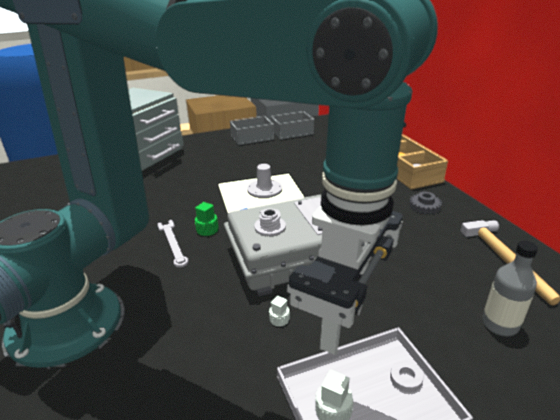

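View pics/w9.png

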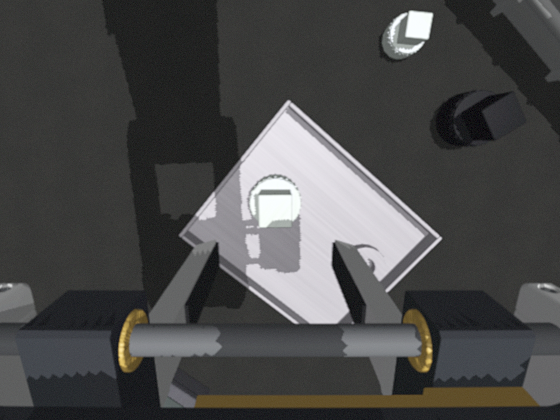

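The side view shows the cap standing upright in the tray at (335,393), the bearing still at (407,376) and the neck bare. The gripper is open and clear above. One numeric check, then I'll hand in.

```bash
python3 -m creep '[0.5,0,0,0.3,0, 0.5,0,0,0,0, 0.5,0,0,0,0]'; python3 - <<'E'
from h import *
np.set_printoptions(precision=1,suppress=True)
im=bot.get_image("side");w=bot.get_image("wrist")
for m in (im,w):
  print([(np.round(r["point"]),round(r["p"],2),atz(m,r["point"],55.5)) for r in bot.tip_of("cap_boss",m)[:5]])
  print([(np.round(r["point"]),atz(m,r["point"],11.5)) for r in bot.tip_of("bearing_mid",m)[:1]])
s=bot.get_state();print(s["force"],s["joint_velocities"])
print(bot.job_done())
E
```

```text
time_s: 33.3
tcp_pos: [394.6, -355.4, 196.6]
eef_rot: [-1.313, -2.814, -0.025]
force: [0.8, -0.2, -0.7]
width: 0.75
[(array([205., 212.]), 0.97, array([324.8, 207.1,  55.5])), (array([335., 391.]), 0.83, array([ 391.5, -360.1,   55.5])), (array([280., 305.]), 0.82, array([ 380.4, -163. ,   55.5])), (array([366., 399.]), 0.24, array([ 427.3, -388. ,   55.5]))]
[(array([407., 379.]), array([ 524.7, -356.2,   11.5]))]
[(array([410.,  37.]), 0.9, array([ 386.1, -154.5,   55.5])), (array([270., 210.]), 0.64, array([ 392.4, -358.8,   55.5])), (array([486., 120.]), 0.56, array([ 494.3, -158.2,   55.5]))]
[(array([365., 264.]), array([ 529.6, -345.5,   11.5]))]
[ 0.8 -0.2 -0.2] [-0. -0.  0.  0. -0. -0.]
the job is handed in; nothing more can be done
None
```

I unscrewed the filler cap and set it down upright in the empty half of the tray. I let go, backed straight up and handed the job in at about 33 s, inside the 72 s limit. The hand-in reports no verdict.

- **Unscrewing:** it took about 315° in two strokes with one regrasp. The hand rose with the thread, and the cap came off without resistance. I then lifted it straight up, well clear of the neck.
- **Placing:** I pressed down briefly to confirm it was on the tray floor, which read about 16 N, then opened the gripper.
- **Last checks:** the cap's boss is at about (392, −359) mm by both the side and wrist cameras. The neck is bare, the gripper is open and clear of everything, and the force reads about zero.
- **Disagreement:** the two cameras place the bearing about 12 mm apart, at (525, −356) and (530, −346). Each is within about 6 mm of that camera's reading before the placing. The gripper never came near the bearing, so I take this as detection scatter, not movement.

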